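# Slide the tray with the fresh casting onto the drying board

### The job

Slide the wooden tray that carries the fresh plaster casting off the white gluing board, across the small step down, onto the slightly lower plywood drying board beside it, and leave it resting flat there, near the middle of the board (within about 3 cm) and square with it (within about 10 degrees). Slide it rather than carry it: at no time may it rise more than about a centimetre above the gluing board's surface, nor tip, and the casting must still stand about where it was on the tray at the end.

Things in the scene. Friction and masses are not known exactly. Their poses are not given: they have to be found in the camera images.
- tray: light wood tray 180 (its x) by 120 mm (its y), base 10 mm thick, rim 6 mm wide, rim top 15 mm above the underside. Fixed on it a dark upright grip block to pinch from above: 60 mm along x, 22 mm along y, centred at x = -35 mm, y = 0, top 70 mm up. Origin: centre of underside. Starts on the gluing board within 12 deg of its yaw, grip block towards the robot. 0.2 kg, loose. A like tray elsewhere is empty
- casting: a white plaster finial like a chess pawn, base 44 mm across, 65 mm tall, about 0.1 kg, standing loose on the tray at the tray's x = +55 mm, y = 0 (not glued: it can slide or fall over). Origin: centre of its foot; z along its axis.
- gluing_board: the gluing board, a fixed white slab 340 mm (its x) by 230 mm (its y), top 40 mm above the table; the loaded tray starts on it. Origin: centre of its underside on the table. A small scraper lies along its far edge (its +x side).
- drying_board: fixed plywood slab 340 (its x) by 230 mm (its y), top 32 mm above the table: 8 mm below the gluing board. It stands left or right of the gluing board (along y, centres 240 mm apart, 10 mm gap), axes parallel to it. Origin: centre of its underside, on the table. A small plaster rosette (34 mm across, 15 mm tall) lies at its far edge, at its x = +145 mm, y = 0
Not all that is in view belongs to the job. What is shaped like the tray but green or purple is not meant.

How it is judged:
By the outcome, as a careful person would: the job done as asked, in the order asked, and still so for the second after the job is handed in, with the robot touching nothing.
It also fails if it takes over 38 s, if anything falls off the work surface, if the arm or the gripper's body presses on something with over 40 N, if the wrist force passes 120 N, or if a joint passes its speed limit or range.

### The arm

A 6-joint arm with a two-finger parallel gripper is mounted at the origin on the work surface. World frame = base frame: x ahead of the robot, y to its left, z up, the work surface at z = 0. Lengths are in m, angles in degrees, forces in N, time in s.
With the tool pointing down it reaches from about 0.375 to 0.9 m from the base axis. Payload 3.1 kg.
Tool frame: the origin (TCP) lies at the very end of the fingers, on their centre line; the grasp point (between the pads) lies 19 mm behind it; z points along the fingers, y is the direction in which the jaws open and shut (so a half turn about z gives the same grasp; the last joint's range is limited). The gripper opens to 87 mm and grips with 3 to 60 N. Pads are 19 mm wide; open, the fingers measure 117 mm over their backs; the gripper's body (75 mm by 190 mm) begins 51 mm behind the grasp point.
Start: joints at [62.366, 30.224, 82.088, -0, 67.689, -10.227], TCP at [0.187, 0.596, 0.223] pointing down, gripper open.
Joint ranges: [-176.69, 176.69], [-43.24, 126.21], [12.49, 139.97], [-82, 262], [0, 151.66], [-163.58, 163.58]. Speed limits (degrees/s): [159.86, 159.86, 180, 180, 180, 180].

### API

Orientations are given as a 3x3 rotation matrix whose columns are the frame's x, y, z axes.
In Python, from rig import read_state, capture, hand_in gives the robot as it stands. The module is installed in compiled form; this text tells all that it offers.
- The arm moves only by the tool move_arm, never from a script. Its arguments are lists of equal length, an entry for each row: "linear": the shift along the tool's x, y, z in cm, a list of three; "angular": the turn, a rotation vector about the tool's x, y, z in rad, a list of three; "fingers": the gripper command: -1 is fully open, 1 is shut, values between are in proportion. In form: {"linear": [[tx, ty, tz], ...], "angular": [[wx, wy, wz], ...], "fingers": [fingers, ...]}. A call has 1 to 12 rows; each row is the pose to reach, as a shift and turn from the pose measured when the call began, along the tool's axes at that moment; what a row does not reach only later rows make up. A row lasts 1/12 s, in which the tool goes at most 41.7 mm and 7.16 degrees, less where a joint would pass 70% of its speed; a pose out of reach is approached as far as the arm can. A call with a gripper value outside its range is refused whole. The fingers move at their own pace and stop on an object; the grip force is fixed at half the most. Time passes only in rows, so rows that repeat a pose let the fingers close. It gives the time, the measured TCP pose, the force and the opening at its end, in the units of the state.
- read_state(): the state, without advancing time (a new reading comes with each control period).
- capture(name): name is "scene" or "top" or "wrist"; returns a dict with "color" (384x512x3 uint8, red, green, blue), "fx", "fy", "cx", "cy" (pixels), "view" (4x4, takes a point from world to camera coordinates); the wrist camera has in their place "hand_eye" (4x4, takes a point from camera to tool coordinates, whose origin is the TCP and whose axes are the flange's). Camera axes: x right, y down, z forward; pixel columns grow to the right and rows downward; lengths in m; the calibration is good to about 2 mm. A picture is of the moment at which its call begins: read the wrist's pose just before it. There is no depth.
- hand_in(): hands the job in, once; it reports no verdict.
The state is a dict: "time_s": time; "joint_positions": joint angles; "qvel": joint speeds; "tau": joint torques, N m; "position": TCP position; "tcp_rot": TCP orientation; "force": force on the tool from outside, world axes, zero at the start; "moment": the same for the moment, N m; "opening": opening from 0.0 (shut) to 1.0 (fully open).
Only numpy, scipy, OpenCV 4.12 (cv2) and the standard library are available. Lean on these libraries where they do the work, as an engineer would, in place of code of your own. Each camera call takes 0.05 s, during which the arm holds its last target. There are 200 camera calls.

## Working session

There is one attempt and no reset: what is moved stays moved. The work goes in short steps, Python scripts to look and compute and a tool call to move; the robot and the scene stay as the last step left them, time stands still between calls to the robot, and variables do not carry over. Pictures are saved under pics/ and viewed, about 8 in all and at most 12, crops included, and the job is handed in when it is done.

Besides the shell and the picture viewer there is one more tool, called after ">>>" as name(argument=value, ...) on one line, values as JSON. move_arm: Moves the arm, as the interface text tells. Its arguments: {"type":"object","properties":{"linear":{"type":"array"},"angular":{"type":"array"},"fingers":{"type":"array"}},"required":["linear","angular","fingers"]}

```bash
mkdir -p pics; cat > h.py <<'E'
import numpy as np, cv2
from rig import read_state, capture, hand_in
def snap(n,f):
    c=capture(n); cv2.imwrite('pics/'+f+'.png',cv2.cvtColor(c['color'],cv2.COLOR_RGB2BGR)); return c
def ray(c,uv,z):
    V=np.array(c['view']); R=V[:3,:3]; o=-R.T@V[:3,3]
    d=R.T@np.array([(uv[0]-c['cx'])/c['fx'],(uv[1]-c['cy'])/c['fy'],1]); return o+d*(z-o[2])/d[2]
def proj(c,p):
    V=np.array(c['view']); q=V[:3,:3]@p+V[:3,3]; return np.array([c['fx']*q[0]/q[2]+c['cx'],c['fy']*q[1]/q[2]+c['cy']])
E
python3 - <<'E'
from h import *
import pickle
s=read_state(); print(s)
a=snap('top','top');b=snap('scene','scene');pickle.dump((a,b),open('c.pkl','wb'))
im=np.hstack([cv2.imread('pics/top.png'),cv2.imread('pics/scene.png')])
for c in (a,b): print(c['fx'],c['cx'],np.array(c['view']).round(3).tolist())
E
```

```text
{'time_s': 0.0, 'joint_positions': array([ 6.23670024e+01,  3.02770336e+01,  8.21585187e+01,  1.43803488e-04,
        6.76899048e+01, -1.02253899e+01]), 'qvel': array([-0.13224544,  0.07301361,  0.01007791, -0.0907772 , -0.07590552,
        0.00953482]), 'tau': array([ 3.84761006e-04, -4.40045643e+01, -1.76588380e+01,  6.33170432e-02,
        5.83713083e-02, -1.69567361e-04]), 'position': array([0.18657492, 0.5957104 , 0.22158054]), 'tcp_rot': array([[-9.54200129e-01,  2.99167308e-01, -1.01762552e-03],
       [ 2.99168783e-01,  9.54198239e-01, -1.93880435e-03],
       [ 3.90989604e-04, -2.15444915e-03, -9.99997603e-01]]), 'force': array([ 0.9297433 , -0.47681629, -0.28836549]), 'moment': array([0.01796908, 0.00030738, 0.00155939]), 'opening': 1.0017443154898815}
394.7039796660321 261.4915381042654 [[0.026, -1.0, -0.012, -0.035], [-0.982, -0.023, -0.187, 0.427], [0.187, 0.017, -0.982, 0.896], [0.0, 0.0, 0.0, 1.0]]
422.35359998012103 246.43365222923643 [[-0.337, 0.941, -0.018, 0.165], [0.758, 0.26, -0.598, -0.296], [-0.558, -0.215, -0.802, 1.373], [0.0, 0.0, 0.0, 1.0]]
```

View pics/top.png

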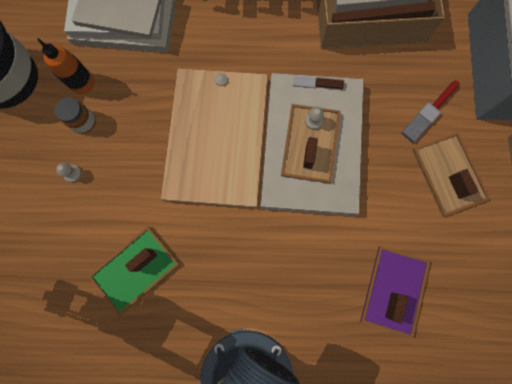

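View pics/scene.png

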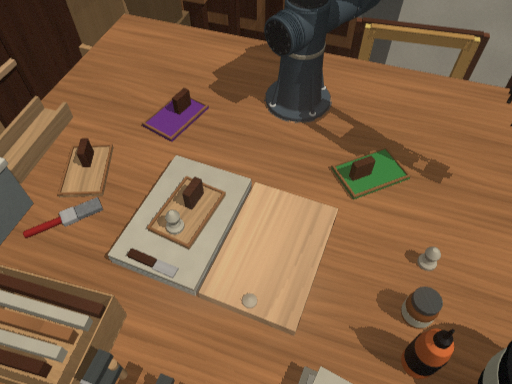

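The candidates in the top view are the loaded wood tray at (312,145), an empty like tray at (451,175), a green one at (137,268) and a purple one at (397,292). Only the one at (312,145) lies on the white board and carries the finial. I'll confirm it in a crop and measure.

```bash
python3 - <<'E'
from h import *
import pickle
a,b=pickle.load(open('c.pkl','rb'))
im=a['color']
cv2.imwrite('pics/crop.png',cv2.cvtColor(cv2.resize(im[60:220,155:370],None,fx=3.7,fy=3.7,interpolation=cv2.INTER_CUBIC),cv2.COLOR_RGB2BGR))
for n,c in (('top',a),('scene',b)):
    hsv=cv2.cvtColor(c['color'],cv2.COLOR_RGB2HSV)
    for p in ([(350,180),(220,140),(325,160),(311,145),(310,160)] if n=='top' else [(200,180),(270,250),(215,205),(195,187),(193,200)]): print(n,p,hsv[p[1],p[0]])
E
```

```text
top (350, 180) [ 20  41 151]
top (220, 140) [ 16 102 177]
top (325, 160) [ 15 116 103]
top (311, 145) [  9 149  77]
top (310, 160) [  9 138  70]
scene (200, 180) [ 10 139  79]
scene (270, 250) [ 15 108 213]
scene (215, 205) [ 14 142 135]
scene (195, 187) [  9 144  76]
scene (193, 200) [ 12 121  59]
```

View pics/crop.png

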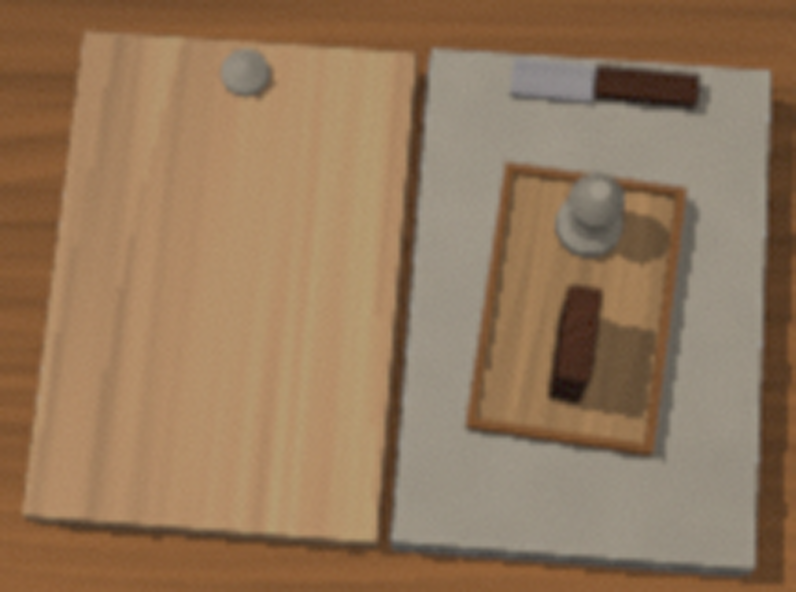

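The crop confirms the wood tray with the finial at crop (592,215), a dark grip block at (578,340), the board edges, and the plywood board on the left with its rosette at (247,73). Next I'll refine the corners and cast rays.

```bash
python3 - <<'E'
from h import *
import pickle
a,b=pickle.load(open('c.pkl','rb'))
g=cv2.cvtColor(a['color'],cv2.COLOR_RGB2GRAY)
def full(P): return (np.array(P,float)+.5)/3.7-.5+[155,60]
def meas(name,P,z,sub=True):
    q=full(P).astype(np.float32)
    r=q.copy()
    if sub: r=cv2.cornerSubPix(g,q.reshape(-1,1,2).copy(),(3,3),(-1,-1),(3,30,.01)).reshape(-1,2)
    for lab,s in (('raw',q),('sub',r)):
        W=np.array([ray(a,u,z) for u in s])[:,:2]
        # order: far-left, far-right, near-right, near-left
        fx=(W[0]+W[1]-W[2]-W[3])/2; fy=(W[0]+W[3]-W[1]-W[2])/2
        print(name,lab,'c',W.mean(0).round(4),'len',np.linalg.norm(fx).round(4),np.linalg.norm(fy).round(4),'yaw x,y',np.degrees(np.arctan2(fx[1],fx[0])).round(1),np.degrees(np.arctan2(-fy[0],fy[1])).round(1))
meas('dry',[(85,33),(415,52),(378,543),(24,516)],.032)
meas('glue',[(430,48),(770,70),(755,569),(392,544)],.040)
meas('tray',[(507,163),(686,188),(653,453),(469,429)],.055)
meas('block',[(572,286),(602,290),(585,383),(556,379)],.110)
u=full([(592,222)])[0]; print('casting base',ray(a,u,.055))
print('rosette',ray(a,full([(247,73)])[0],.04))
E
```

```text
dry raw c [0.5638 0.0921] len 0.3391 0.2285 yaw x,y -2.8 -2.7
dry sub c [0.5659 0.0918] len 0.3366 0.2302 yaw x,y -2.8 -2.4
glue raw c [ 0.5515 -0.1466] len 0.3404 0.2299 yaw x,y -2.9 -2.8
glue sub c [ 0.5532 -0.1451] len 0.3373 0.2321 yaw x,y -3.6 -3.4
tray raw c [ 0.5422 -0.1398] len 0.18 0.1175 yaw x,y -7.2 -6.8
tray sub c [ 0.5422 -0.1387] len 0.1803 0.118 yaw x,y -7.1 -6.8
block raw c [ 0.5068 -0.1338] len 0.0592 0.0179 yaw x,y -9.5 -6.8
block sub c [ 0.5065 -0.1338] len 0.0593 0.0198 yaw x,y -7.9 -8.9
casting base [ 0.59935269 -0.14824856  0.055     ]
rosette [0.7066493  0.08341179 0.04      ]
```

```bash
cat >> h.py <<'E'
def go(x,y,z,yaw):
    "shift (cm) and turn (rad) in tool axes to TCP at x,y,z; yaw = world yaw of tray y-axis alignment"
    from scipy.spatial.transform import Rotation as Ro
    s=read_state(); R=s['tcp_rot']; t=np.radians(yaw); c,n=np.cos(t),np.sin(t)
    G=np.array([[-c,-n,0],[-n,c,0],[0,0,-1]]); G[:,0]=[-c,-n,0]; G[:,1]=[-n,c,0]
    print('t',round(s['time_s'],2),'p',s['position'].round(4),'yaw',np.degrees(np.arctan2(-R[0,1],R[1,1])).round(2),'f',s['force'].round(1),'op',round(s['opening'],3),'j6',s['joint_positions'][5].round(1))
    print('linear cm',(R.T@(np.array([x,y,z])-s['position'])*100).round(2),'angular',Ro.from_matrix(R.T@G).as_rotvec().round(3))
E
python3 -c "
from h import *
go(.507,-.1345,.20,-7)"
```

```text
t 0.1 p [0.1866 0.5958 0.2216] yaw -17.41 f [-0.2  0.6  0.1] op 1.0 j6 -10.2
linear cm [-52.42 -60.1    2.26] angular [-0.002 -0.001 -0.182]
```

>>> move_arm(linear=[[-2.6,-3,0.1],[-5.2,-6,0.2],[-7.8,-9,0.3],[-10.4,-12,0.4],[-13,-15,0.5],[-15.7,-18,0.6],[-18.3,-21,0.7],[-21,-24,0.8],[-23.6,-27,0.9],[-26.2,-30,1],[-28.8,-33,1.1],[-31.4,-36,1.2]], angular=[[0,0,0],[0,0,-0.02],[0,0,-0.03],[0,0,-0.05],[0,0,-0.06],[0,0,-0.08],[0,0,-0.1],[0,0,-0.11],[0,0,-0.13],[0,0,-0.15],[0,0,-0.16],[0,0,-0.18]], fingers=[-1,-1,-1,-1,-1,-1,-1,-1,-1,-1,-1,-1])

```text
time_s: 1.1
position: [0.3787, 0.1565, 0.2102]
tcp_rot: [[-0.992, 0.123, -0.001], [0.123, 0.992, -0.002], [0.001, -0.002, -1.0]]
force: [0.7, 0.4, -0.2]
opening: 0.998
```

```bash
python3 -c "
from h import *
go(.507,-.1345,.20,-7)"
```

```text
t 1.1 p [0.3787 0.1565 0.2102] yaw -7.04 f [ 0.7  0.4 -0.2] op 0.998 j6 -76.1
linear cm [-16.3  -27.31   1.05] angular [-0.002 -0.001 -0.001]
```

>>> move_arm(linear=[[-1.8,-3,0],[-3.6,-6,0],[-5.4,-9,0],[-7.2,-12,0.2],[-9,-15,0.4],[-10.8,-18,0.6],[-12.6,-21,0.8],[-14.4,-24,1],[-15.5,-26,1],[-16.3,-27.3,1],[-16.3,-27.3,1],[-16.3,-27.3,1]], angular=[[0,0,0],[0,0,0],[0,0,0],[0,0,0],[0,0,0],[0,0,0],[0,0,0],[0,0,0],[0,0,0],[0,0,0],[0,0,0],[0,0,0]], fingers=[-1,-1,-1,-1,-1,-1,-1,-1,-1,-1,-1,-1])

```text
time_s: 2.1
position: [0.5064, -0.1341, 0.2001]
tcp_rot: [[-0.992, 0.124, -0.003], [0.124, 0.992, -0.0], [0.002, -0.001, -1.0]]
force: [0.4, -0.2, -0.1]
opening: 1.0
```

```bash
python3 - <<'E'
from h import *
go(.507,-.1345,.067,-7)
s=read_state(); c=capture('wrist'); im=c['color']
H=np.array(c['hand_eye']); R=s['tcp_rot']
T=np.eye(4);T[:3,:3]=R;T[:3,3]=s['position']
c['view']=np.linalg.inv(T@H)
im=cv2.cvtColor(im,cv2.COLOR_RGB2BGR)
t=np.radians(-7);C=np.array([.507,-.1345])
pts=[]
for dx,dy in ((30,11),(30,-11),(-30,-11),(-30,11)):
    p=C+np.array([np.cos(t)*dx-np.sin(t)*dy,np.sin(t)*dx+np.cos(t)*dy])/1000
    pts.append(proj(c,np.r_[p,.11]))
print(np.array(pts).round(0).tolist())
cv2.polylines(im,[np.array(pts).astype(int)],True,(0,255,0),1)
cv2.imwrite('pics/wrist.png',im)
import pickle;pickle.dump(c,open('w.pkl','wb'))
E
```

```text
t 2.1 p [ 0.5064 -0.1341  0.2001] yaw -7.11 f [ 0.4 -0.2 -0.1] op 1.0 j6 -109.9
linear cm [-0.1  -0.02 13.31] angular [-0.001 -0.002 -0.002]
[[263.0, 225.0], [240.0, 225.0], [239.0, 163.0], [263.0, 163.0]]
```

View pics/wrist.png

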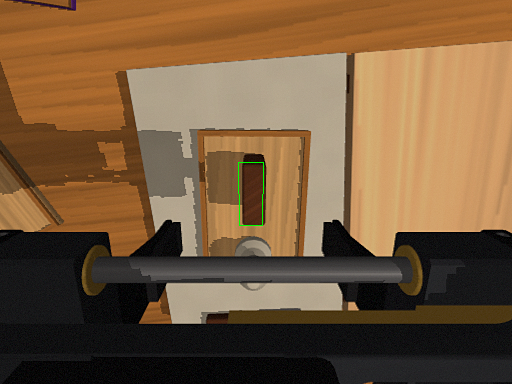

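The wrist view shows the predicted block outline lying on the real block top at (252,195), within 1–2 px. I'll descend slowly and grip.

>>> move_arm(linear=[[-0.1,0,2.5],[-0.1,0,5],[-0.1,0,7.5],[-0.1,0,9.5],[-0.1,0,11],[-0.1,0,12.2],[-0.1,0,13],[-0.1,0,13.3],[-0.1,0,13.3],[-0.1,0,13.3],[-0.1,0,13.3]], angular=[[0,0,0],[0,0,0],[0,0,0],[0,0,0],[0,0,0],[0,0,0],[0,0,0],[0,0,0],[0,0,0],[0,0,0],[0,0,0]], fingers=[-1,-1,-1,-1,-1,-1,-1,-1,-1,-1,-1])

```text
time_s: 3.07
position: [0.5069, -0.1332, 0.068]
tcp_rot: [[-0.992, 0.122, -0.002], [0.122, 0.992, -0.001], [0.002, -0.001, -1.0]]
force: [-0.1, -0.4, -0.3]
opening: 1.0
```

>>> move_arm(linear=[[0,0,0],[0,0,0],[0,0,0],[0,0,0],[0,0,0],[0,0,0],[0,0,0],[0,0,0],[0,0,0],[0,0,0],[0,0,0],[0,0,0]], angular=[[0,0,0],[0,0,0],[0,0,0],[0,0,0],[0,0,0],[0,0,0],[0,0,0],[0,0,0],[0,0,0],[0,0,0],[0,0,0],[0,0,0]], fingers=[-0.6,-0.3,-0.1,0,0.1,0.2,0.3,0.4,0.5,0.7,1,1])

```text
time_s: 4.07
position: [0.5069, -0.1331, 0.0679]
tcp_rot: [[-0.992, 0.123, -0.002], [0.123, 0.992, -0.0], [0.002, -0.001, -1.0]]
force: [0.4, -0.0, -1.0]
opening: 0.25
```

```bash
python3 -c "
from h import *
import pickle
go(.507,-.1345,.067,-7)
print(read_state()['moment'])
"
```

```text
t 4.07 p [ 0.5069 -0.1331  0.0679] yaw -7.04 f [ 0.4 -0.  -1. ] op 0.25 j6 -109.8
linear cm [-0.03 -0.13  0.09] angular [-0.001 -0.002 -0.001]
[ 0.20084359 -0.06241666 -0.04277   ]
```

Gripped: opening 0.25 is about 22 mm, as expected for the block. Now I'll slide across at constant height, stopping short of the final spot but clear of the step.

```bash
python3 -c "
from h import *
go(.528,.0537,.0683,-2.8)"
```

```text
t 4.07 p [ 0.5069 -0.1331  0.0679] yaw -7.04 f [ 0.4 -0.  -1. ] op 0.25 j6 -109.8
linear cm [ 0.19 18.8  -0.05] angular [-0.001 -0.002 -0.074]
```

>>> move_arm(linear=[[0,0,-0.05],[0,0.2,-0.05],[0,0.6,-0.05],[0,1.2,-0.05],[0,1.9,-0.05],[0,2.7,-0.05],[0,3.5,-0.05],[0,4.2,-0.05],[0,4.8,-0.05],[0,5.2,-0.05],[0,5.4,-0.05],[0,5.4,-0.05]], angular=[[0,0,0],[0,0,0],[0,0,0],[0,0,0],[0,0,0],[0,0,0],[0,0,-0.01],[0,0,-0.01],[0,0,-0.01],[0,0,-0.02],[0,0,-0.02],[0,0,-0.02]], fingers=[1,1,1,1,1,1,1,1,1,1,1,1])

```text
time_s: 5.07
position: [0.5135, -0.079, 0.0684]
tcp_rot: [[-0.995, 0.102, -0.002], [0.102, 0.995, -0.0], [0.002, -0.001, -1.0]]
force: [0.5, -0.4, -3.5]
opening: 0.25
```

```bash
python3 - <<'E'
from h import *
go(.528,.0537,.0683,-2.8); print(read_state()['moment'])
snap('scene','s2')
im=cv2.imread('pics/s2.png')[130:340,90:350]
cv2.imwrite('pics/s2c.png',cv2.resize(im,None,fx=2.8,fy=2.8,interpolation=cv2.INTER_CUBIC))
E
```

```text
t 5.07 p [ 0.5135 -0.079   0.0684] yaw -5.85 f [ 0.5 -0.4 -3.5] op 0.25 j6 -105.1
linear cm [-0.09 13.35  0.  ] angular [-0.001 -0.002 -0.053]
[ 0.02596645  0.17958744 -0.0013726 ]
```

View pics/s2c.png

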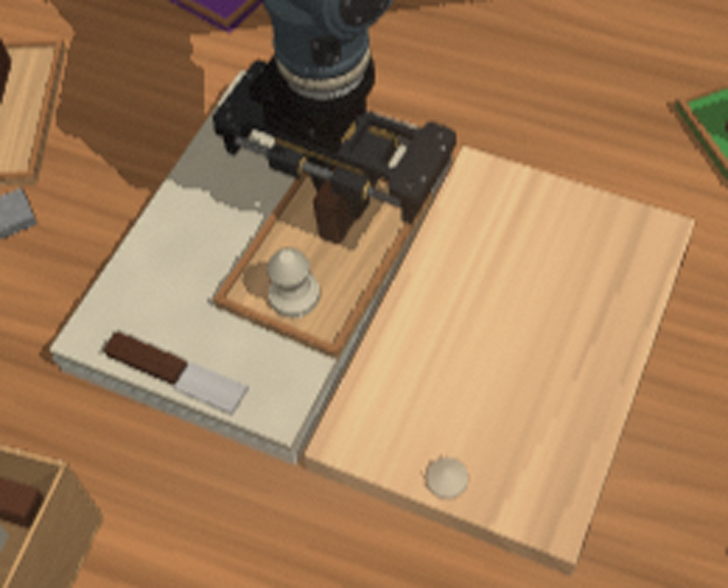

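The tray moves with the gripper, its edge is at the board's edge, and the casting stands at crop (292,285). The vertical load of about 3 N matches the full weight, so the grip holds it level. I'll continue over the step.

>>> move_arm(linear=[[0,0.2,0],[0,0.6,0],[0,1.2,0],[0,1.9,0],[0,2.7,0],[0,3.5,0],[0,4.3,0],[0,5.1,0],[0,5.8,0],[0,6.4,0],[0,6.7,0],[0,6.7,0]], angular=[[0,0,0],[0,0,0],[0,0,0],[0,0,0],[0,0,0],[0,0,-0.01],[0,0,-0.01],[0,0,-0.01],[0,0,-0.02],[0,0,-0.02],[0,0,-0.03],[0,0,-0.03]], fingers=[1,1,1,1,1,1,1,1,1,1,1,1])

```text
time_s: 6.12
position: [0.5204, -0.0119, 0.0683]
tcp_rot: [[-0.998, 0.071, -0.002], [0.071, 0.998, -0.001], [0.002, -0.001, -1.0]]
force: [-0.2, -1.0, -3.3]
opening: 0.249
```

```bash
python3 -c "
from h import *
go(.528,.0537,.0683,-2.8); print(read_state()['moment'])"
```

```text
t 6.12 p [ 0.5204 -0.0119  0.0683] yaw -4.05 f [-0.2 -1.  -3.3] op 0.249 j6 -99.5
linear cm [-0.3  6.6 -0. ] angular [-0.001 -0.002 -0.022]
[ 0.02295953  0.17585708 -0.01478729]
```

>>> move_arm(linear=[[0,0.2,0],[0,0.6,0],[0,1.2,0],[-0.1,1.9,0],[-0.1,2.7,0],[-0.1,3.5,0],[-0.2,4.3,0],[-0.2,5.1,0],[-0.3,5.8,0],[-0.3,6.3,0],[-0.3,6.6,0],[-0.3,6.6,0]], angular=[[0,0,0],[0,0,0],[0,0,0],[0,0,0],[0,0,-0.01],[0,0,-0.01],[0,0,-0.01],[0,0,-0.02],[0,0,-0.02],[0,0,-0.02],[0,0,-0.02],[0,0,-0.02]], fingers=[1,1,1,1,1,1,1,1,1,1,1,1])

```text
time_s: 7.12
position: [0.528, 0.0545, 0.0683]
tcp_rot: [[-0.999, 0.05, -0.002], [0.05, 0.999, -0.0], [0.002, -0.001, -1.0]]
force: [-0.2, -0.5, -3.2]
opening: 0.25
```

>>> move_arm(linear=[[0,0,0.1],[0,0,0.2],[0,0,0.3],[0,0,0.4],[0,0,0.5],[0,0,0.6],[0,0,0.7],[0,0,0.75],[0,0,0.75]], angular=[[0,0,0],[0,0,0],[0,0,0],[0,0,0],[0,0,0],[0,0,0],[0,0,0],[0,0,0],[0,0,0]], fingers=[1,1,1,1,1,1,1,1,1])

```text
time_s: 7.87
position: [0.5279, 0.0544, 0.0606]
tcp_rot: [[-0.999, 0.05, -0.002], [0.05, 0.999, -0.0], [0.002, -0.001, -1.0]]
force: [0.8, -1.1, -2.9]
opening: 0.251
```

```bash
python3 - <<'E'
from h import *
go(.530,.0937,.0600,-2.8); print(read_state()['moment'])
snap('scene','s3')
im=cv2.imread('pics/s3.png')[130:340,90:350]
cv2.imwrite('pics/s3c.png',cv2.resize(im,None,fx=2.8,fy=2.8,interpolation=cv2.INTER_CUBIC))
E
```

```text
t 7.87 p [0.5279 0.0544 0.0606] yaw -2.85 f [ 0.8 -1.1 -2.9] op 0.251 j6 -93.3
linear cm [-0.02  3.93  0.06] angular [-0.001 -0.002 -0.001]
[0.00213554 0.22638351 0.01102555]
```

View pics/s3c.png

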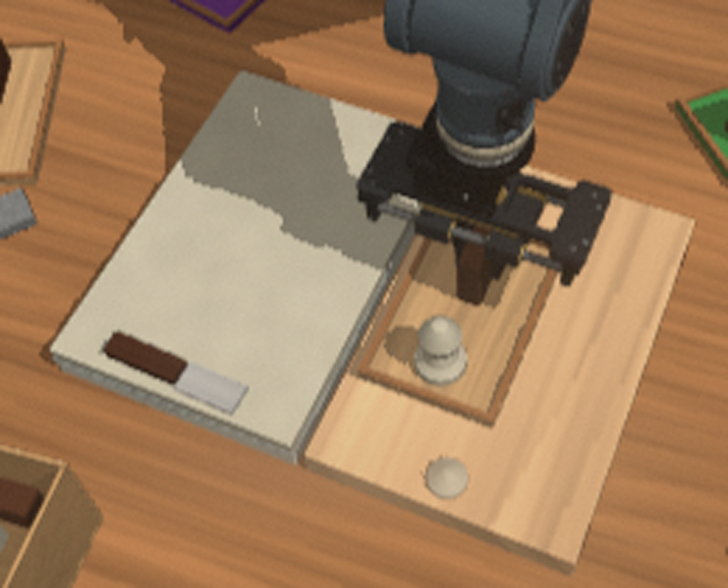

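The tray is on the drying board side, clear of the step and level, with the casting upright at crop (440,350). I'll lower it the last ~0.7 mm, slide the remaining 39 mm and seat it.

>>> move_arm(linear=[[0,0,0.05],[0,0.2,0.06],[0,0.5,0.06],[0,1,0.06],[0,1.6,0.06],[0,2.2,0.06],[0,2.8,0.06],[0,3.3,0.06],[0,3.7,0.06],[0,3.9,0.06],[0,3.9,0.1],[0,3.9,0.1]], angular=[[0,0,0],[0,0,0],[0,0,0],[0,0,0],[0,0,0],[0,0,0],[0,0,0],[0,0,0],[0,0,0],[0,0,0],[0,0,0],[0,0,0]], fingers=[1,1,1,1,1,1,1,1,1,1,1,1])

```text
time_s: 8.92
position: [0.53, 0.0938, 0.0599]
tcp_rot: [[-0.999, 0.049, -0.001], [0.049, 0.999, -0.0], [0.001, -0.0, -1.0]]
force: [-0.4, 1.1, -1.9]
opening: 0.253
```

```bash
python3 -c "
from h import *
go(.530,.0937,.0600,-2.8); print(read_state()['moment'])"
```

```text
t 8.92 p [0.53   0.0938 0.0599] yaw -2.83 f [-0.4  1.1 -1.9] op 0.253 j6 -89.0
linear cm [ 0.   -0.01 -0.01] angular [-0.    -0.001 -0.   ]
[0.22071913 0.11585185 0.03356039]
```

>>> move_arm(linear=[[0,0,0.03],[0,0,0.06],[0,0,0.06]], angular=[[0,0,0],[0,0,0],[0,0,0]], fingers=[1,1,1])

```text
time_s: 9.17
position: [0.5301, 0.0937, 0.0599]
tcp_rot: [[-0.999, 0.05, -0.001], [0.05, 0.999, -0.0], [0.001, -0.0, -1.0]]
force: [-1.9, 1.8, 4.1]
opening: 0.253
```

>>> move_arm(linear=[[0,0,0],[0,0,0],[0,0,0],[0,0,0],[0,0,0],[0,0,0],[0,0,0],[0,0,0],[0,0,0],[0,0,0]], angular=[[0,0,0],[0,0,0],[0,0,0],[0,0,0],[0,0,0],[0,0,0],[0,0,0],[0,0,0],[0,0,0],[0,0,0]], fingers=[0.5,0.45,0.4,0.3,0.1,-0.1,-0.4,-0.6,-0.6,-0.6])

```text
time_s: 10.0
position: [0.5301, 0.0937, 0.0599]
tcp_rot: [[-0.999, 0.05, -0.001], [0.05, 0.999, -0.0], [0.001, -0.0, -1.0]]
force: [-0.4, 0.6, -0.4]
opening: 0.715
```

>>> move_arm(linear=[[0,0,-0.5],[0,0,-1.5],[0,0,-3],[0,0,-5],[0,0,-7],[0,0,-9.5],[0,0,-12],[2,-2,-14],[4,-5,-16],[6,-8,-18],[7,-11,-18],[8,-14,-18]], angular=[[0,0,0],[0,0,0],[0,0,0],[0,0,0],[0,0,0],[0,0,0],[0,0,0],[0,0,0],[0,0,0],[0,0,0],[0,0,0],[0,0,0]], fingers=[-0.6,-0.6,-0.6,-0.6,-0.6,-0.6,-0.6,-0.6,-0.6,-0.6,-0.6,-0.6])

```text
time_s: 11.0
position: [0.443, -0.0431, 0.2424]
tcp_rot: [[-0.999, 0.048, 0.003], [0.048, 0.999, -0.002], [-0.003, -0.002, -1.0]]
force: [0.7, -0.6, 0.2]
opening: 0.797
```

>>> move_arm(linear=[[0,-4,0],[0,-8,0],[0,-12,0],[0,-15,0],[0,-15,0],[0,-15,0]], angular=[[0,0,0],[0,0,0],[0,0,0],[0,0,0],[0,0,0],[0,0,0]], fingers=[-0.6,-0.6,-0.6,-0.6,-0.6,-0.6])

```text
time_s: 11.5
position: [0.4356, -0.1944, 0.2434]
tcp_rot: [[-0.999, 0.052, 0.004], [0.052, 0.999, -0.002], [-0.004, -0.002, -1.0]]
force: [-0.2, 0.9, -0.3]
opening: 0.805
```

```bash
python3 - <<'E'
from h import *
import pickle
c=snap('top','top2'); pickle.dump(c,open('t2.pkl','wb'))
im=cv2.imread('pics/top2.png')[60:220,155:370]
cv2.imwrite('pics/t2c.png',cv2.resize(im,None,fx=3.7,fy=3.7,interpolation=cv2.INTER_CUBIC))
E
```

```text
(no output)
```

View pics/t2c.png

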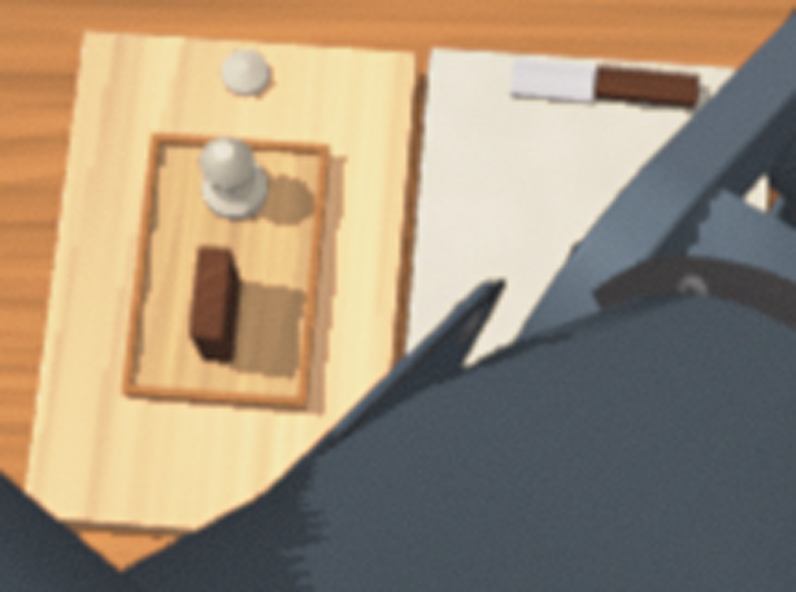

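The tray lies on the plywood with rim corners at crop (153,134), (329,146), (305,405) and (125,395). The casting is upright with its foot at (234,190), and the arm is clear of it.

```bash
python3 - <<'E'
from h import *
import pickle
a=pickle.load(open('t2.pkl','rb'))
f=lambda P:(np.array(P,float)+.5)/3.7-.5+[155,60]
W=np.array([ray(a,u,.047) for u in f([(153,134),(329,146),(305,405),(125,395)])])[:,:2]
x=W[0]+W[1]-W[2]-W[3]; t=np.arctan2(x[1],x[0]); x=x/np.linalg.norm(x); y=np.array([-x[1],x[0]])
C=W.mean(0); print('tray',C,np.degrees(t),'size',np.linalg.norm(W[0]-W[3]),np.linalg.norm(W[0]-W[1]))
d=C-[.565,.092]; print('off',d)
p=ray(a,f([(234,190)])[0],.045)[:2]-C; print('casting in tray',p@x,p@y)
hand_in()
E
```

```text
tray [0.56586913 0.08874353] -2.7707796698427454 size 0.1797864954385358 0.1180071069671677
off [ 0.00086913 -0.00325647]
casting in tray 0.05472348271072882 0.0015478608320962023
the job is handed in; nothing more can be done
```

The loaded tray is on the drying board, resting flat near the middle, and I handed the job in at about 11.5 s of the 38 s allowed.

I pinched the grip block from above and moved the tray across the step at constant height. Once it was clear of the step I lowered it the 8 mm, slid it the last 39 mm, released it and backed the arm off.

**Last checks (final top view):**
- **Position:** the tray centre is about 3 mm from the board centre.
- **Squareness:** its yaw is −2.8°, the same as measured for the board.
- **Casting:** it stands upright at about x = +55 mm, y = +2 mm on the tray, so it has not moved noticeably.
- **Measured sizes:** the tray came out at 180 by 118 mm against the given 180 by 120 mm.

**Not pure sliding:** the wrist force showed the gripper carrying the tray's full weight, about 3 N, over most of the crossing. The tray was therefore raised about half a millimetre, well under the 1 cm limit. It stayed supported by the grip until it was lowered.

No check failed. The wrist force stayed at a few newtons in every reading.

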